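# Pack a kit case in two layers and lock the divider

## Task

Pack the blue kit case in layers: first turn its red quarter-turn catch fully open, stand every tablet bottle upright on the case floor, then lay the orange divider over them so that it sits fully down on its ledges, and then stand every carton upright on the divider. Last, turn the catch fully shut over the divider's edge; leave the glue stick and the label roll where they are.

Things in the scene. Friction and masses are not known exactly. Their poses are not given: they have to be found in the camera images.
- case: blue open kit case, fixed; place and yaw vary. Outside 136 (its x) x 268 (its y) x 106 high, walls 6, floor top at 6; origin: centre of underside, z up. A grey block 12 deep fills each inner y end up to height 98: these two tops are the divider's ledges, 8 below the rim. Clear floor 124 (x) x 232 (y). Catch on a grey bracket outside the -y end (to y -179)
- catch (a joint): red quarter-turn catch on a vertical pivot. 0 = shut: tongue (54 long) points in over the mouth (case +y), overlapping the divider's place by 20 and barring it; handle arm points out (case -y). 1.571 = open: arm to case -x, tongue clear of the mouth. Clockwise from above opens; hard stops at both ends; friction keeps it where left (1 N at the knob)
- catch_pivot (a point): on the catch's pivot axis, at case x 0, y -160, height 108 (underside of the 7 thick catch bar)
- catch_knob (a point): centre of the top of the upright red knob at the end of the catch's handle arm, 70 from the pivot axis: a vertical cylinder 18 in diameter standing 33 above the arm, top at height 148; grip or push it from above and lead it round the pivot
- divider: orange rigid plate 116 (its x) x 248 (its y) x 5, about 220 g, lying left of the case, half-turn symmetric; black grip fin in its middle, 12 along x, 20 along y, top 84 above the underside. Origin: centre of underside, z up. In place its long side runs along the case's (4 of play all round), underside 98 above the case's; the catch tongue then passes 5 above it
- bottle_a: white tablet bottle with a white ribbed screw cap and a red-striped label, standing, diameter 40, height 88 (cap diameter 38, from height 70 up), about 75 g; origin at the centre of its underside, z up. May be absent
- bottle_b: white tablet bottle with a white ribbed screw cap and a red-striped label, standing, diameter 40, height 88 (cap diameter 38, from height 70 up), about 75 g; origin at the centre of its underside, z up. May be absent
- bottle_c: white tablet bottle with a white ribbed screw cap and a red-striped label, standing, diameter 40, height 88 (cap diameter 38, from height 70 up), about 75 g; origin at the centre of its underside, z up. May be absent
- bottle_d: white tablet bottle with a white ribbed screw cap and a red-striped label, standing, diameter 40, height 88 (cap diameter 38, from height 70 up), about 75 g; origin at the centre of its underside, z up. May be absent
- carton_a: small printed card carton, white with a red band, standing upright on its smallest face: 24 along its own x, 78 along its own y, 112 tall (z), about 60 g, rigid; origin at the centre of its underside. May be absent
- carton_b: small printed card carton, white with a red band, standing upright on its smallest face: 24 along its own x, 78 along its own y, 112 tall (z), about 60 g, rigid; origin at the centre of its underside. May be absent
- carton_c: small printed card carton, white with a red band, standing upright on its smallest face: 24 along its own x, 78 along its own y, 112 tall (z), about 60 g, rigid; origin at the centre of its underside. May be absent
- glue: glue stick, yellow with a dark cap, standing, diameter 28, height 90: bystander, origin at the centre of its underside
- label_roll: white roll of labels, diameter 80, height 50, lying flat: bystander, origin at the centre of its underside
Mind the look-alikes: they are no part of the job. Leave any brown look-alike of the bottle_d alone. What is shaped like the carton_b but green is not meant.

How it is judged:
By the outcome, as a careful person would: the job done as asked, in the order asked, and still so for the second after the job is handed in, with the robot touching nothing.
Of bottle_a, bottle_b, bottle_c, bottle_d only 2 to 4 are there at a start; the rules pass over those that are not, and their reading is None.
Of carton_a, carton_b, carton_c only 2 to 2 are there at a start; the rules pass over those that are not, and their reading is None.
At some moment in a run one of divider may be knocked a few centimetres aside while the robot is not near it.
It also fails if it takes over 210 s, if anything falls off the work surface, if the arm or the gripper's body presses on something with over 40 N, if the wrist force passes 120 N, or if a joint passes its speed limit or range.

## Robot

A 6-joint arm with a two-finger parallel gripper is mounted at the origin on the work surface; the furniture and walls round the work are solid. World frame = base frame: x ahead of the robot, y to its left, z up, the work surface at z = 0. Lengths are in mm, angles in rad, forces in N, time in s.
With the tool pointing down it reaches from about 225 to 875 mm from the base axis. Payload 3.4 kg.
Tool frame: the origin (TCP) lies between the finger pads; the fingertips stand 11 mm ahead of it and the grasp point (between the pads) lies 8 mm behind it (r.finger_overhang is the distance from the TCP to the fingertips, in mm); z points along the fingers, y is the line along which they close (so a half turn about z gives the same grasp; the last joint's range is limited). The gripper opens to 85 mm and grips with 20 to 120 N. Pads are 22 mm wide; open, the fingers measure 114 mm over their backs; the gripper's body (76 mm by 85 mm) begins 54 mm behind the grasp point. The pads swing forward as they close: fully open they stand 13 mm farther back than shut.
Start: joints at [-1.317, 0.276, 1.505, -0, 1.361, -0.121], TCP at [210.501, -535.118, 242.328] pointing down, gripper open.
Joint ranges: [-2.89, 2.89], [-0.75, 2.08], [0.22, 2.7], [-1.18, 4.32], [0.11, 2.71], [-2.7, 2.7]. Speed limits (rad/s): [2.57, 2.57, 3.14, 3.14, 3.14, 3.14].

## Interface

Orientations are given as [roll, pitch, yaw] about the fixed x, y, z axes, in that order (R = Rz(yaw) Ry(pitch) Rx(roll)).
In Python, from rig import status, eyes, ticket, r gives the robot as it stands.
- The arm moves only by the shell command python3 -m jog 'ROWS'. ROWS is JSON, a list of rows, each an object with "claw": the finger opening in m, from 0 to 0.0854; "translation": the shift along the tool's x, y, z in m, a list of three; "turn": the turn about the tool's z in rad. In form: [{"claw": claw, "translation": [dx, dy, dz], "turn": turn}, ...]. A call has exactly 10 rows; each row shifts and turns the commanded pose from where the row before left it, along the tool's axes as they then stand; what a row does not reach is not made up. A row lasts 1/10 s, in which the tool goes at most 50 mm and 8.59 degrees, less where a joint would pass 70% of its speed; a pose out of reach is approached as far as the arm can. A call with a gripper value outside its range is refused whole. The fingers move at their own pace and stop on an object; the grip force is fixed at half the most. Time passes only in rows, so rows that do not move let the fingers close, or fill a call up. It gives the time, the measured TCP pose, the force, the opening and the grip force at its end, in the units of the state.
- status.get_state(): the state, without advancing time (a new reading comes with each control period).
- eyes.get_image(name): name is "side" or "top"; returns a dict with "image" (384x512x3 uint8, blue, green, red), "K" (3x3 intrinsics, pixels), "R" (3x3) and "t" (3): a world point X has camera coordinates R X + t. Camera axes: x right, y down, z forward; pixel columns grow to the right and rows downward; lengths in mm; the calibration is good to about 2 mm. A picture is of the moment at which its call begins. There is no depth.
- ticket.job_done(): hands the job in; it is judged then, once.
The state is a dict: "t": time; "joints": joint angles; "joint_velocities": joint speeds; "joint_torque": joint torques, N m; "ee_pos": TCP position; "orientation": TCP orientation; "ft_force": force on the tool from outside, world axes, zero at the start; "ft_torque": the same for the moment, N m; "finger_gap": finger opening in mm; "finger_force": force on a finger pad.
Only numpy, scipy, OpenCV 4.12 (cv2) and the standard library are available. Lean on these libraries where they do the work, as an engineer would, in place of code of your own. Each camera call takes 0.05 s, during which the arm holds its last target. There are 200 camera calls.

## Working session

There is one attempt and no reset: what is moved stays moved. The work goes in short steps, Python scripts to look and compute and a shell command to move; the robot and the scene stay as the last step left them, time stands still between calls to the robot, and variables do not carry over. Pictures are saved under pics/ and viewed, at most 14 in all, crops included, and the job is handed in when it is done.

```bash
ls; mkdir -p pics
python3 - <<'E'
from rig import status,eyes,ticket,r
import cv2,numpy as np
s=status.get_state(); print({k:np.round(v,3).tolist() for k,v in s.items()})
for n in("top","side"):
    d=eyes.get_image(n); cv2.imwrite(f"pics/{n}0.png",d["image"]); np.savez(f"pics/{n}0.npz",**d)
    print(n,d["K"].tolist(),np.round(d["R"],3).tolist(),d["t"], (-d["R"].T@d["t"]))
E
```

```text
pics
{'t': 0.0, 'joints': [-1.317, 0.277, 1.506, -0.0, 1.361, -0.121], 'joint_velocities': [0.0, 0.001, 0.0, -0.0, 0.001, 0.001], 'joint_torque': [-0.001, -41.678, -24.581, -0.0, 0.011, 0.0], 'ee_pos': [210.349, -534.58, 241.426], 'orientation': [-3.14, -0.0, 0.375], 'ft_force': [-0.269, -0.398, -0.186], 'ft_torque': [-0.031, 0.008, 0.049], 'finger_force': 0.0, 'finger_gap': 85.791}
top [[395.68648186349736, 0.0, 261.1734818097243], [0.0, 395.68648186349736, 192.05777662627122], [0.0, 0.0, 1.0]] [[-0.026, -1.0, -0.016], [-0.995, 0.027, -0.091], [0.091, 0.014, -0.996]] [ -35.69851776  486.8082572  1318.78799825] [ 363.42396936  -67.00889969 1356.79448468]
side [[358.5588025023196, 0.0, 257.9876678448803], [0.0, 358.5588025023196, 191.90928844870507], [0.0, 0.0, 1.0]] [[0.988, -0.153, 0.019], [-0.088, -0.66, -0.746], [0.127, 0.736, -0.665]] [-498.26128627  104.07806615 1366.16830292] [  328.33690679 -1012.66815518   996.09761986]
```

View pics/top0.png

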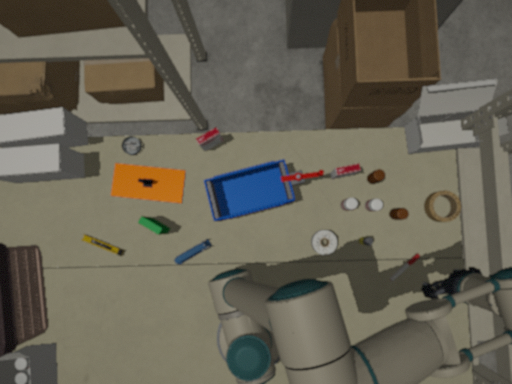

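View pics/side0.png

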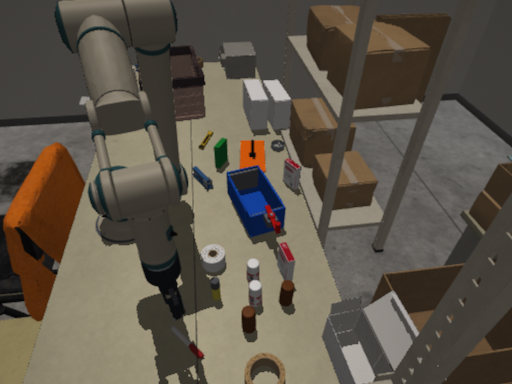

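Run:
```python
import cv2,numpy as np
a=cv2.imread("pics/top0.png")[125:265,195:420]; b=cv2.imread("pics/side0.png")[130:345,170:310]
a=cv2.resize(a,None,fx=2,fy=2,interpolation=2); b=cv2.resize(b,None,fx=2.5,fy=2.5,interpolation=2)
c=np.zeros((max(a.shape[0],b.shape[0]),a.shape[1]+b.shape[1],3),np.uint8); c[:a.shape[0],:a.shape[1]]=a; c[:b.shape[0],a.shape[1]:]=b
print(c.shape); cv2.imwrite("pics/crop0.png",c)
```

```text
(538, 800, 3)
```

View pics/crop0.png

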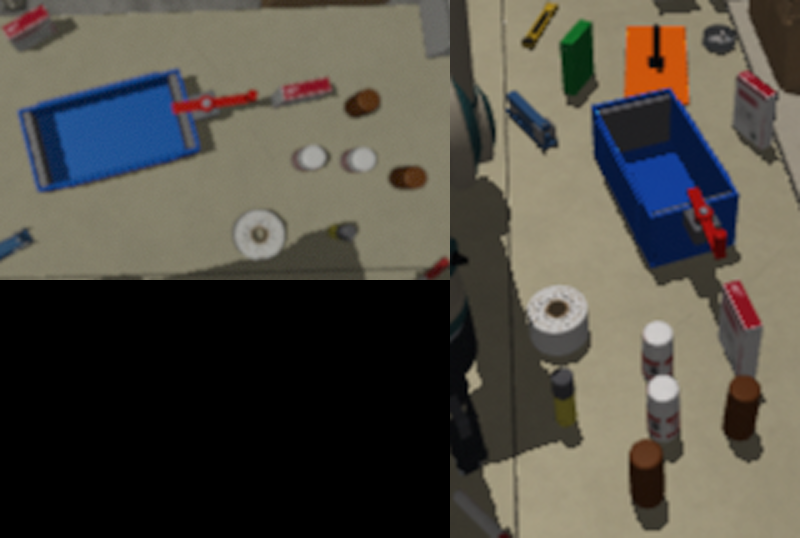

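```bash
cat > h.py <<'E'
import cv2,numpy as np
from rig import status,eyes,ticket,r
def cast(d,px,z):
    R,t,K=d["R"],d["t"],d["K"]; c=-R.T@t
    px=np.atleast_2d(px).astype(float); v=np.c_[px,np.ones(len(px))]@np.linalg.inv(K).T@R
    return c+v*((z-c[2])/v[:,2])[:,None]
def proj(d,X):
    p=(np.atleast_2d(X)@d["R"].T+d["t"])@d["K"].T; return p[:,:2]/p[:,2:]
def load(n): return dict(np.load(f"pics/{n}.npz"))
def snap(n,tag):
    d=eyes.get_image(n); np.savez(f"pics/{n}{tag}.npz",**d); cv2.imwrite(f"pics/{n}{tag}.png",d["image"]); return d
def masks(d):
    h=cv2.cvtColor(d["image"],cv2.COLOR_BGR2HSV); H,S,V=h[...,0],h[...,1],h[...,2]
    return dict(red=((H<6)|(H>172))&(S>140)&(V>90),orange=(H>6)&(H<18)&(S>190)&(V>150),blue=(H>100)&(H<130)&(S>130)&(V>50),white=(S<45)&(V>150))
def blobs(m,mn=8):
    n,l,st,c=cv2.connectedComponentsWithStats(m.astype(np.uint8)); return [(st[i],c[i],l==i) for i in range(1,n) if st[i][4]>=mn]
E
python3 - <<'E'
from h import *
for n in("top0","side0"):
    d=load(n); M=masks(d)
    for k,z in (("red",112),("white",88),("orange",5),("blue",106)):
        for st,c,m in blobs(M[k]):
            x,y,w,h,a=st
            if not(60<y+h and 60<x<420): continue
            ys,xs=np.nonzero(m); rc=cv2.minAreaRect(np.c_[xs,ys].astype(np.float32)); b=cv2.boxPoints(rc)
            if k=="white" and a>900: continue
            print(n,k,st.tolist(),c.round(1),cast(d,c,z)[0].round(0)[:2], "box",np.round(cast(d,b,z)[:,:2]).tolist() if a>25 else "")
E
```

```text
top0 red [203, 128, 15, 13, 78] [209.6 133.9] [669. 111.] box [[663.0, 140.0], [692.0, 93.0], [677.0, 84.0], [648.0, 131.0]]
top0 red [341, 165, 19, 8, 86] [350.5 168.2] [ 546. -334.] box [[548.0, -302.0], [558.0, -360.0], [543.0, -362.0], [533.0, -304.0]]
top0 red [282, 170, 41, 12, 195] [302.  175.9] [ 525. -180.] box [[526.0, -115.0], [543.0, -244.0], [522.0, -247.0], [506.0, -118.0]]
top0 red [413, 254, 6, 4, 15] [415.9 255.9] [ 266. -523.] box 
top0 white [346, 198, 11, 11, 85] [351.  203.1] [ 436. -336.] box [[436.0, -315.0], [456.0, -337.0], [434.0, -357.0], [414.0, -335.0]]
top0 white [371, 199, 11, 11, 87] [376.2 204.2] [ 431. -416.] box [[430.0, -395.0], [452.0, -418.0], [431.0, -438.0], [409.0, -414.0]]
top0 white [313, 231, 23, 23, 273] [324.4 242.2] [ 314. -246.] box [[351.0, -211.0], [349.0, -281.0], [280.0, -278.0], [281.0, -209.0]]
top0 orange [112, 164, 73, 38, 2055] [148.  182.7] [530. 342.] box [[492.0, 468.0], [601.0, 458.0], [569.0, 215.0], [461.0, 227.0]]
top0 blue [205, 160, 90, 60, 3122] [249.7 190. ] [486. -14.] box [[525.0, 133.0], [584.0, -127.0], [447.0, -
[... 1835 characters left out ...]
, [452.0, -410.0], [434.0, -439.0]]
side0 white [391, 293, 27, 43, 161] [404.9 313.6] [ 828. -565.] box [[816.0, -498.0], [829.0, -493.0], [840.0, -624.0], [829.0, -628.0]]
side0 white [342, 343, 33, 41, 784] [358.  363.9] [ 650. -677.] box [[619.0, -632.0], [673.0, -619.0], [678.0, -719.0], [628.0, -730.0]]
side0 orange [240, 141, 25, 30, 548] [252.2 154.3] [531. 350.] box [[487.0, 468.0], [604.0, 453.0], [566.0, 225.0], [460.0, 239.0]]
side0 blue [194, 167, 14, 15, 59] [200.1 173.8] [288. 108.] box [[260.0, 139.0], [269.0, 154.0], [320.0, 70.0], [310.0, 55.0]]
side0 blue [227, 166, 58, 71, 1975] [255.5 203.3] [479. -88.] box [[362.0, 85.0], [535.0, 194.0], [588.0, -197.0], [443.0, -265.0]]
```

```bash
cat > casefit.py <<'E'
from h import *
d=load("top0"); m=max(blobs(masks(d)["blue"]),key=lambda b:b[0][4])[2].astype(np.uint8)
P=cv2.findContours(m,cv2.RETR_EXTERNAL,cv2.CHAIN_APPROX_NONE)[0]
P=max(P,key=len)[:,0].astype(float); X=cast(d,P,106)[:,:2]
yaw=0.223; c=np.array([488,-13.])
for it in range(4):
    R=np.array([[np.cos(yaw),-np.sin(yaw)],[np.sin(yaw),np.cos(yaw)]]); q=(X-c)@R
    a=q[(q[:,0]>60)&(q[:,0]<75)&(abs(q[:,1])<115)]; p=np.polyfit(a[:,1],a[:,0],1)
    n=q[(q[:,1]>125)&(abs(q[:,0])<55)][:,1]; s=q[(q[:,1]<-125)&(abs(q[:,0])<55)&(abs(q[:,0])>15)][:,1]
    l=q[(q[:,0]<-60)&(abs(q[:,1])<110)][:,0]
    print(c.round(1),round(yaw,4),p.round(4),np.median(n),np.median(s),np.median(l),len(a),len(n),len(s))
    yaw-=np.arctan(p[0]); c=c+R@np.array([p[1]+1.5-68,(np.median(n)+np.median(s))/2])
E
python3 casefit.py
for i in 1; do python3 -m jog '[{"claw":0.0854,"translation":[0.041,-0.015,0],"turn":0},{"claw":0.0854,"translation":[0.041,-0.015,0],"turn":0},{"claw":0.0854,"translation":[0.041,-0.015,0],"turn":0},{"claw":0.0854,"translation":[0.041,-0.015,0],"turn":0},{"claw":0.0854,"translation":[0.041,-0.015,0],"turn":0},{"claw":0.0854,"translation":[0.041,-0.015,0],"turn":0},{"claw":0.0854,"translation":[0.041,-0.015,0],"turn":0},{"claw":0.0854,"translation":[0.041,-0.015,0],"turn":0},{"claw":0.0854,"translation":[0.041,-0.015,0],"turn":0},{"claw":0.0854,"translation":[0.041,-0.015,0],"turn":0}]'; done
python3 -m jog '[{"claw":0.0854,"translation":[0,0,0],"turn":-0.142},{"claw":0.0854,"translation":[0,0,0],"turn":-0.142},{"claw":0.0854,"translation":[0,0,0],"turn":-0.142},{"claw":0.0854,"translation":[0,0,0],"turn":-0.142},{"claw":0.0854,"translation":[0,0,0],"turn":-0.142},{"claw":0.0854,"translation":[0,0,0],"turn":-0.142},{"claw":0.0854,"translation":[0,0,0],"turn":-0.142},{"claw":0.0854,"translation":[0,0,0],"turn":-0.142},{"claw":0.0854,"translation":[0,0,0],"turn":-0.142},{"claw":0.0854,"translation":[0,0,0],"turn":-0.142}]'
```

```text
[488. -13.] 0.223 [-5.00000e-04  6.64275e+01] 131.88850593745474 -128.52528431076803 -70.20592306414731 72 48 44
[487.6 -11.4] 0.2235 [-3.60000e-03  6.64621e+01] 130.18976183535128 -130.20809688311607 -70.13499659521821 71 48 44
[487.5 -11.4] 0.2271 [-0.     66.4996] 130.03989141949086 -130.0959672611594 -70.10918498088739 71 46 45
[487.5 -11.4] 0.2271 [-0.  66.5] 130.0678639537293 -130.06786929652853 -70.10879073433068 71 46 45
t: 1.1
ee_pos: [538.0, -243.9, 241.9]
orientation: [-3.141, 0.001, 0.375]
ft_force: [-0.1, -0.5, -0.1]
finger_gap: 85.3
finger_force: 0.0
t: 2.1
ee_pos: [536.8, -245.3, 241.8]
orientation: [-3.141, -0.001, 1.801]
ft_force: [0.0, -0.2, -0.1]
finger_gap: 85.4
finger_force: 0.0
```

```bash
cat > red.py <<'E'
from h import *
d=load("top0"); m=[b for b in blobs(masks(d)["red"]) if b[0][0]==282][0][2]
ys,xs=np.nonzero(m)
for x in range(282,323,2): print(x,ys[xs==x].min(),ys[xs==x].max(),end='; ')
print()
c=np.array([487.5,-11.4]);a=.2271
R=np.array([[np.cos(a),-np.sin(a)],[np.sin(a),np.cos(a)]])
for p,z in(((0,-230),148),((0,-230),115),((0,-160),115),((0,-106),115)):
    print(p,proj(d,np.r_[c+R@np.array(p),z]).round(1), proj(load("side0"),np.r_[c+R@np.array(p),z]).round(1))
E
python3 red.py
```

```text
282 176 180; 284 176 181; 286 176 180; 288 176 180; 290 175 180; 292 175 179; 294 175 179; 296 174 179; 298 179 180; 300 174 179; 302 174 178; 304 174 178; 306 174 177; 308 173 177; 310 173 177; 312 173 177; 314 172 176; 316 172 176; 318 172 176; 320 170 174; 322 170 174; 
(0, -230) [[320.8 169.3]] [[280.6 223.3]]
(0, -230) [[319.4 170.9]] [[280.  230.1]]
(0, -160) [[298.  176.4]] [[271.6 216. ]]
(0, -106) [[281.4 180.7]] [[265.5 205.7]]
```

Run:
```python
from h import *
a=load("top0")["image"][155:190,270:335]; b=load("side0")["image"][190:240,250:300]
a=cv2.resize(a,None,fx=6,fy=6,interpolation=0); b=cv2.resize(b,None,fx=6,fy=6,interpolation=0)
c=np.zeros((300,700,3),np.uint8); c[:210,:390]=a; c[:300,395:695]=b; cv2.imwrite("pics/k.png",c)
```

```text
(no output)
```

View pics/k.png

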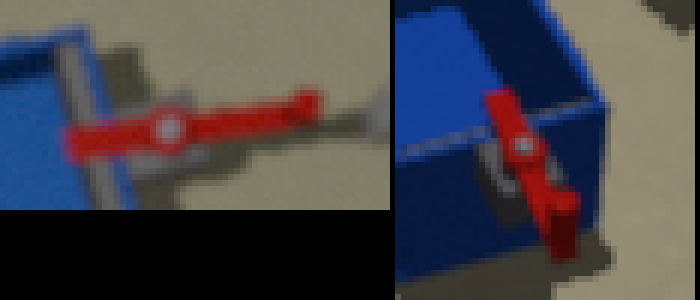

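```bash
python3 -m jog '[{"claw":0.0854,"translation":[0.009,-0.0044,0.02],"turn":0},{"claw":0.06,"translation":[0,0,0.03],"turn":0},{"claw":0.06,"translation":[0,0,0.03],"turn":0},{"claw":0.06,"translation":[0,0,0.02],"turn":0},{"claw":0.06,"translation":[0,0,0.01],"turn":0},{"claw":0.06,"translation":[0,0,0.002],"turn":0},{"claw":0.0,"translation":[0,0,0],"turn":0},{"claw":0.0,"translation":[0,0,0],"turn":0},{"claw":0.0,"translation":[0,0,0],"turn":0},{"claw":0.0,"translation":[0,0,0],"turn":0}]'
python3 -m jog '[{"claw":0,"translation":[0,0,0],"turn":0},{"claw":0,"translation":[0,0,0],"turn":0},{"claw":0,"translation":[0,0,0],"turn":0},{"claw":0,"translation":[0,0,0],"turn":0},{"claw":0,"translation":[0,0,0],"turn":0},{"claw":0,"translation":[0,0,0],"turn":0},{"claw":0,"translation":[0,0,0],"turn":0},{"claw":0,"translation":[0,0,0],"turn":0},{"claw":0,"translation":[0,0,0],"turn":0},{"claw":0,"translation":[0,0,0],"turn":0}]'
```

```text
t: 3.1
ee_pos: [531.5, -238.1, 131.7]
orientation: [3.14, 0.002, 1.795]
ft_force: [0.8, -0.7, 4.1]
finger_gap: 16.5
finger_force: 58.4
t: 4.1
ee_pos: [531.5, -238.1, 131.6]
orientation: [3.14, 0.002, 1.795]
ft_force: [-0.6, 0.4, 6.3]
finger_gap: 16.0
finger_force: 58.5
```

```bash
python3 -m jog '[{"claw":0,"translation":[0.002,-0.0099,0],"turn":0},{"claw":0,"translation":[0.0034,-0.0095,0],"turn":0},{"claw":0,"translation":[0.0048,-0.0089,0],"turn":0},{"claw":0,"translation":[0.006,-0.0081,0],"turn":0},{"claw":0,"translation":[0.0071,-0.0072,0],"turn":0},{"claw":0,"translation":[0.008,-0.0061,0],"turn":0},{"claw":0,"translation":[0.0088,-0.0049,0],"turn":0},{"claw":0,"translation":[0.0094,-0.0036,0],"turn":0},{"claw":0,"translation":[0.0098,-0.0022,0],"turn":0},{"claw":0,"translation":[0.01,-0.0007,0],"turn":0}]'
python3 -m jog '[{"claw":0,"translation":[0.002,0,0],"turn":0},{"claw":0,"translation":[0.002,0,0],"turn":0},{"claw":0,"translation":[0,0,0],"turn":0},{"claw":0,"translation":[0,0,0],"turn":0},{"claw":0,"translation":[0,0,0],"turn":0},{"claw":0,"translation":[0,0,0],"turn":0},{"claw":0,"translation":[0,0,0],"turn":0},{"claw":0,"translation":[0,0,0],"turn":0},{"claw":0,"translation":[0,0,0],"turn":0},{"claw":0,"translation":[0,0,0],"turn":0}]'
```

```text
t: 5.1
ee_pos: [455.3, -185.1, 131.5]
orientation: [-3.141, 0.004, 1.795]
ft_force: [-2.7, -8.2, 6.0]
finger_gap: 15.7
finger_force: 60.2
t: 6.1
ee_pos: [453.9, -180.6, 131.4]
orientation: [-3.14, 0.002, 1.795]
ft_force: [-3.7, -4.3, 10.4]
finger_gap: 16.0
finger_force: 60.8
```

```bash
python3 -m jog '[{"claw":0,"translation":[0.002,0,0],"turn":0},{"claw":0,"translation":[0.002,0,0],"turn":0},{"claw":0,"translation":[0,0,0],"turn":0},{"claw":0,"translation":[0,0,0],"turn":0},{"claw":0,"translation":[0,0,0],"turn":0},{"claw":0,"translation":[0,0,0],"turn":0},{"claw":0,"translation":[0,0,0],"turn":0},{"claw":0,"translation":[0,0,0],"turn":0},{"claw":0,"translation":[0,0,0],"turn":0},{"claw":0,"translation":[0,0,0],"turn":0}]'
```

```text
t: 7.1
ee_pos: [453.6, -178.8, 131.5]
orientation: [-3.14, 0.006, 1.795]
ft_force: [-4.7, -9.2, 7.4]
finger_gap: 15.9
finger_force: 60.5
```

```bash
python3 -m jog '[{"claw":0.05,"translation":[0,0,0],"turn":0},{"claw":0.06,"translation":[0,0,0],"turn":0},{"claw":0.06,"translation":[0,0,0],"turn":0},{"claw":0.06,"translation":[0,0,-0.015],"turn":0},{"claw":0.07,"translation":[0,0,-0.03],"turn":0},{"claw":0.07,"translation":[0,0,-0.03],"turn":0},{"claw":0.07,"translation":[-0.035,-0.012,-0.005],"turn":0},{"claw":0.07,"translation":[-0.038,-0.014,0],"turn":0},{"claw":0.07,"translation":[-0.038,-0.013,0],"turn":0},{"claw":0.07,"translation":[-0.038,-0.013,0],"turn":0}]'
python3 - <<'E'
from h import *
a=snap("top","1")["image"][60:320,60:480]; b=snap("side","1")["image"][100:384,150:400]
c=np.zeros((568,800,3),np.uint8); a=cv2.resize(a,(420*5//7,260*5//7)); b=cv2.resize(b,(500,568)); c[:a.shape[0],:300]=a; c[:,300:]=b; cv2.imwrite("pics/c1.png",c)
E
```

```text
t: 8.1
ee_pos: [436.3, -333.3, 210.1]
orientation: [3.141, -0.001, 1.796]
ft_force: [1.0, -0.2, 0.3]
finger_gap: 70.0
finger_force: 0.0
```

View pics/c1.png

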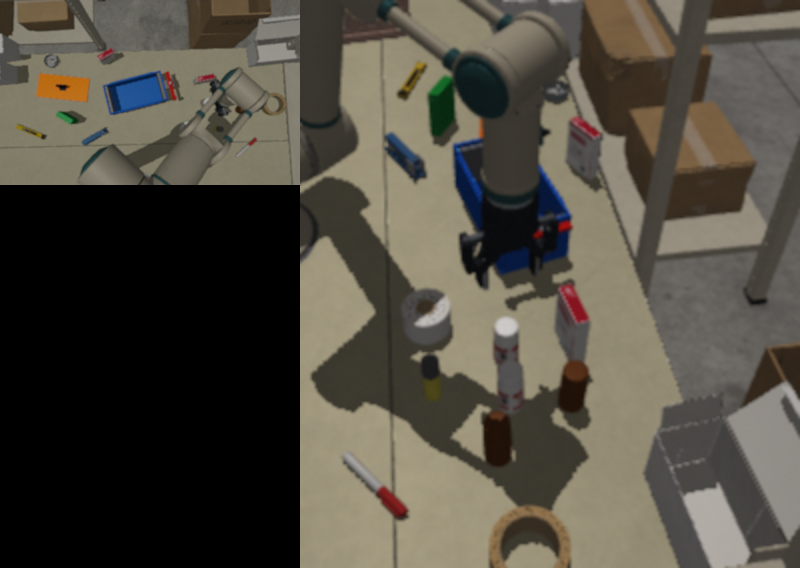

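```bash
python3 -m jog '[{"claw":0.07,"translation":[-0.0015,-0.0012,0.03],"turn":0},{"claw":0.07,"translation":[0,0,0.04],"turn":0},{"claw":0.07,"translation":[0,0,0.04],"turn":0},{"claw":0.07,"translation":[0,0,0.025],"turn":0},{"claw":0.07,"translation":[0,0,0.007],"turn":0},{"claw":0.07,"translation":[0,0,0],"turn":0},{"claw":0.03,"translation":[0,0,0],"turn":0},{"claw":0.03,"translation":[0,0,0],"turn":0},{"claw":0.03,"translation":[0,0,0],"turn":0},{"claw":0.03,"translation":[0,0,0],"turn":0}]'
python3 -m jog '[{"claw":0.03,"translation":[0,0,0],"turn":0},{"claw":0.03,"translation":[0,0,0],"turn":0},{"claw":0.03,"translation":[0,0,-0.02],"turn":0},{"claw":0.03,"translation":[0,0,-0.03],"turn":0},{"claw":0.03,"translation":[0,0,-0.035],"turn":0},{"claw":0.03,"translation":[0,0,-0.035],"turn":0},{"claw":0.03,"translation":[0,0,-0.035],"turn":0},{"claw":0.03,"translation":[0,0,-0.02],"turn":0},{"claw":0.03,"translation":[0,0,0],"turn":0},{"claw":0.03,"translation":[0,0,0],"turn":0}]'
```

```text
t: 9.2
ee_pos: [436.6, -335.4, 70.3]
orientation: [3.14, 0.003, 1.795]
ft_force: [-0.4, -1.0, 6.5]
finger_gap: 36.8
finger_force: 59.9
t: 10.2
ee_pos: [435.4, -334.1, 243.1]
orientation: [3.141, 0.0, 1.795]
ft_force: [0.0, -0.2, -1.7]
finger_gap: 36.4
finger_force: 60.5
```

```bash
python3 -m jog '[{"claw":0.03,"translation":[0.02,0.007,0],"turn":0},{"claw":0.03,"translation":[0.035,0.012,0],"turn":0},{"claw":0.03,"translation":[0.043,0.015,0],"turn":0},{"claw":0.03,"translation":[0.043,0.015,0],"turn":0},{"claw":0.03,"translation":[0.043,0.015,0],"turn":0},{"claw":0.03,"translation":[0.043,0.015,0],"turn":0},{"claw":0.03,"translation":[0.043,0.015,0],"turn":0},{"claw":0.03,"translation":[0.041,0.014,0],"turn":0},{"claw":0.03,"translation":[0.03,0.01,0],"turn":0},{"claw":0.03,"translation":[0.017,0.005,0],"turn":0}]'
python3 -m jog '[{"claw":0.03,"translation":[0,0,0.0],"turn":0},{"claw":0.03,"translation":[0,0,0.02],"turn":0},{"claw":0.03,"translation":[0,0,0.03],"turn":0},{"claw":0.03,"translation":[0,0,0.03],"turn":0},{"claw":0.03,"translation":[0,0,0.03],"turn":0},{"claw":0.03,"translation":[0,0,0.025],"turn":0},{"claw":0.03,"translation":[0,0,0.015],"turn":0},{"claw":0.03,"translation":[0,0,0.01],"turn":0},{"claw":0.03,"translation":[0,0,0.004],"turn":0},{"claw":0.03,"translation":[0,0,0],"turn":0}]'
```

```text
t: 11.2
ee_pos: [474.7, 44.7, 241.1]
orientation: [-3.138, -0.002, 1.797]
ft_force: [-0.0, -0.5, -0.8]
finger_gap: 36.4
finger_force: 60.5
t: 12.2
ee_pos: [475.7, 41.5, 78.8]
orientation: [-3.14, -0.0, 1.794]
ft_force: [-0.8, 0.5, -1.5]
finger_gap: 36.6
finger_force: 60.4
```

```bash
python3 -m jog '[{"claw":0.03,"translation":[0,0,0.0025],"turn":0},{"claw":0.03,"translation":[0,0,0],"turn":0},{"claw":0.053,"translation":[0,0,0],"turn":0},{"claw":0.053,"translation":[0,0,0],"turn":0},{"claw":0.053,"translation":[0,0,0],"turn":0},{"claw":0.053,"translation":[0,0,-0.015],"turn":0},{"claw":0.053,"translation":[0,0,-0.035],"turn":0},{"claw":0.053,"translation":[0,0,-0.04],"turn":0},{"claw":0.07,"translation":[0,0,-0.04],"turn":0},{"claw":0.07,"translation":[0,0,-0.03],"turn":0}]'
python3 -m jog '[{"claw":0.07,"translation":[-0.030,-0.010,0],"turn":0},{"claw":0.07,"translation":[-0.045,-0.0155,0],"turn":0},{"claw":0.07,"translation":[-0.047,-0.016,0],"turn":0},{"claw":0.07,"translation":[-0.047,-0.016,0],"turn":0},{"claw":0.07,"translation":[-0.047,-0.016,0],"turn":0},{"claw":0.07,"translation":[-0.047,-0.016,0],"turn":0},{"claw":0.07,"translation":[-0.047,-0.016,0],"turn":0},{"claw":0.07,"translation":[-0.047,-0.016,0],"turn":0},{"claw":0.07,"translation":[-0.047,-0.015,0],"turn":0},{"claw":0.07,"translation":[-0.03,-0.010,0],"turn":0}]'
python3 -m jog '[{"claw":0.07,"translation":[0,0,0],"turn":0},{"claw":0.07,"translation":[0,0,0],"turn":0},{"claw":0.07,"translation":[0,0,0.03],"turn":0},{"claw":0.07,"translation":[0,0,0.04],"turn":0},{"claw":0.07,"translation":[0,0,0],"turn":0},{"claw":0.07,"translation":[0,0,0],"turn":0},{"claw":0.07,"translation":[0,0,0],"turn":0},{"claw":0.07,"translation":[0,0,0],"turn":0},{"claw":0.07,"translation":[0,0,0],"turn":0},{"claw":0.07,"translation":[0,0,0],"turn":0}]'
```

```text
t: 13.2
ee_pos: [476.6, 42.0, 239.6]
orientation: [3.138, 0.001, 1.795]
ft_force: [0.8, -0.0, 0.6]
finger_gap: 69.8
finger_force: 0.0
t: 14.2
ee_pos: [428.9, -417.4, 236.7]
orientation: [-3.141, 0.002, 1.793]
ft_force: [0.6, -0.9, -0.1]
finger_gap: 70.0
finger_force: 0.0
t: 15.2
ee_pos: [429.9, -414.1, 167.8]
orientation: [3.141, 0.002, 1.795]
ft_force: [-0.0, 0.4, 1.1]
finger_gap: 69.8
finger_force: 0.0
```

```bash
python3 -m jog '[{"claw":0.07,"translation":[0,0,0.03],"turn":0},{"claw":0.07,"translation":[0,0,0.04],"turn":0},{"claw":0.07,"translation":[0,0,0.02],"turn":0},{"claw":0.07,"translation":[0,0,0.008],"turn":0},{"claw":0.03,"translation":[0,0,0],"turn":0},{"claw":0.03,"translation":[0,0,0],"turn":0},{"claw":0.03,"translation":[0,0,0],"turn":0},{"claw":0.03,"translation":[0,0,0],"turn":0},{"claw":0.03,"translation":[0,0,0],"turn":0},{"claw":0.03,"translation":[0,0,0],"turn":0}]'
python3 -m jog '[{"claw":0.03,"translation":[0,0,0],"turn":0},{"claw":0.03,"translation":[0,0,0],"turn":0},{"claw":0.03,"translation":[0,0,-0.02],"turn":0},{"claw":0.03,"translation":[0,0,-0.03],"turn":0},{"claw":0.03,"translation":[0,0,-0.035],"turn":0},{"claw":0.03,"translation":[0,0,-0.035],"turn":0},{"claw":0.03,"translation":[0,0,-0.035],"turn":0},{"claw":0.03,"translation":[0,0,-0.02],"turn":0},{"claw":0.03,"translation":[0.011,0.005,0],"turn":0},{"claw":0.03,"translation":[0.025,0.011,0],"turn":0}]'
python3 -m jog '[{"claw":0.03,"translation":[0.035,0.0155,0],"turn":0},{"claw":0.03,"translation":[0.035,0.0155,0],"turn":0},{"claw":0.03,"translation":[0.035,0.0155,0],"turn":0},{"claw":0.03,"translation":[0.035,0.0155,0],"turn":0},{"claw":0.03,"translation":[0.035,0.0155,0],"turn":0},{"claw":0.03,"translation":[0.035,0.0155,0],"turn":0},{"claw":0.03,"translation":[0.035,0.0155,0],"turn":0},{"claw":0.03,"translation":[0.030,0.013,0],"turn":0},{"claw":0.03,"translation":[0.0235,0.0091,0],"turn":0},{"claw":0.03,"translation":[0,0,0],"turn":0}]'
```

```text
t: 16.2
ee_pos: [430.5, -414.9, 70.5]
orientation: [3.14, 0.004, 1.795]
ft_force: [0.5, -0.1, 7.2]
finger_gap: 36.0
finger_force: 59.9
t: 17.2
ee_pos: [436.9, -375.3, 243.1]
orientation: [-3.141, 0.0, 1.793]
ft_force: [-0.4, 1.7, -1.2]
finger_gap: 36.0
finger_force: 59.5
t: 18.2
ee_pos: [496.7, -51.0, 242.0]
orientation: [-3.139, -0.004, 1.799]
ft_force: [-0.2, -0.1, -0.7]
finger_gap: 36.0
finger_force: 59.5
```

```bash
python3 -m jog '[{"claw":0.03,"translation":[0,0,0.0],"turn":0},{"claw":0.03,"translation":[0,0,0.02],"turn":0},{"claw":0.03,"translation":[0,0,0.03],"turn":0},{"claw":0.03,"translation":[0,0,0.03],"turn":0},{"claw":0.03,"translation":[0,0,0.03],"turn":0},{"claw":0.03,"translation":[0,0,0.025],"turn":0},{"claw":0.03,"translation":[0,0,0.015],"turn":0},{"claw":0.03,"translation":[0,0,0.01],"turn":0},{"claw":0.03,"translation":[0,0,0.006],"turn":0},{"claw":0.03,"translation":[0,0,0],"turn":0}]'
python3 -m jog '[{"claw":0.03,"translation":[0,0,0.001],"turn":0},{"claw":0.03,"translation":[0,0,0],"turn":0},{"claw":0.053,"translation":[0,0,0],"turn":0},{"claw":0.053,"translation":[0,0,0],"turn":0},{"claw":0.053,"translation":[0,0,0],"turn":0},{"claw":0.053,"translation":[0,0,-0.015],"turn":0},{"claw":0.053,"translation":[0,0,-0.035],"turn":0},{"claw":0.053,"translation":[0,0,-0.04],"turn":0},{"claw":0.07,"translation":[0,0,-0.04],"turn":0},{"claw":0.07,"translation":[0,0,-0.03],"turn":0}]'
python3 - <<'E'
from h import *
for n,z in(("top",5),("side",5)):
    d=snap(n,"2")
    for st,c,m in blobs(masks(d)["orange"],100):
        ys,xs=np.nonzero(m); b=cv2.boxPoints(cv2.minAreaRect(np.c_[xs,ys].astype(np.float32))); X=cast(d,b,z)[:,:2]
        print(n,st,X.round(0).tolist(),X.mean(0).round(1))
    # fin: dark blob near divider
    h=d["image"].max(2)<45
    for st,c,m in blobs(h[:250,:290],10):
        if n=="top" and 110<c[0]<190 and 160<c[1]<205: print("fin",st,c,cast(d,c,84)[0],cast(d,c,5)[0])
E
```

```text
t: 19.2
ee_pos: [498.2, -55.5, 77.5]
orientation: [-3.141, 0.0, 1.794]
ft_force: [-0.9, -1.0, -0.7]
finger_gap: 36.1
finger_force: 59.5
t: 20.2
ee_pos: [498.8, -55.1, 239.6]
orientation: [3.139, 0.002, 1.795]
ft_force: [1.1, -0.7, -0.4]
finger_gap: 69.7
finger_force: 0.0
top [ 112  164   73   38 2048] [[492.0, 468.0], [601.0, 457.0], [568.0, 215.0], [460.0, 228.0]] [530.3 342.2]
fin [140 180  12   6  47] [146.78723404 182.        ] [522.99028502 321.732727    84.        ] [532.89427116 345.8612009    5.        ]
side [   6  144   53   83 1223] [[-453.0, 45.0], [-459.0, 608.0], [-366.0, 527.0], [-382.0, -5.0]] [-414.9  293.9]
side [253 153  12  18 131] [[536.0, 360.0], [588.0, 353.0], [566.0, 225.0], [517.0, 231.0]] [551.8 292.2]
```

```bash
python3 -m jog '[{"claw":0.06,"translation":[0.025,0.008,0],"turn":0},{"claw":0.06,"translation":[0.04,0.0125,0],"turn":0},{"claw":0.06,"translation":[0.042,0.0131,0],"turn":0},{"claw":0.06,"translation":[0.042,0.0131,0],"turn":0},{"claw":0.06,"translation":[0.042,0.0131,0],"turn":0},{"claw":0.06,"translation":[0.042,0.0131,0],"turn":0},{"claw":0.06,"translation":[0.042,0.0131,0],"turn":0},{"claw":0.06,"translation":[0.042,0.0131,0],"turn":0},{"claw":0.06,"translation":[0.038,0.012,0],"turn":0},{"claw":0.06,"translation":[0.0254,0.008,0],"turn":0}]'
python3 -m jog '[{"claw":0.06,"translation":[0,0,0],"turn":0.119},{"claw":0.06,"translation":[0,0,0],"turn":0.119},{"claw":0.06,"translation":[0,0,0],"turn":0.119},{"claw":0.06,"translation":[0,0,0],"turn":0},{"claw":0.06,"translation":[0,0,0.03],"turn":0},{"claw":0.06,"translation":[0,0,0.035],"turn":0},{"claw":0.06,"translation":[0,0,0.015],"turn":0},{"claw":0.06,"translation":[0,0,0],"turn":0},{"claw":0.06,"translation":[0,0,0],"turn":0},{"claw":0.06,"translation":[0,0,0],"turn":0}]'
python3 - <<'E'
from h import *
a=snap("top","3")["image"][130:240,90:330]; b=snap("side","3")["image"][100:250,160:320]
c=np.zeros((600,800,3),np.uint8); a=cv2.resize(a,(640,293)); b=cv2.resize(b,(320,300)); c[:293,:640]=a; c[300:,:320]=b; cv2.imwrite("pics/c3.png",c)
E
```

```text
t: 21.3
ee_pos: [529.2, 345.1, 235.4]
orientation: [-3.14, -0.0, 1.797]
ft_force: [0.8, -0.7, 0.2]
finger_gap: 59.9
finger_force: 0.0
t: 22.3
ee_pos: [530.8, 342.7, 158.1]
orientation: [3.139, -0.001, 1.439]
ft_force: [-0.9, 0.1, -0.4]
finger_gap: 60.1
finger_force: 0.0
```

View pics/c3.png

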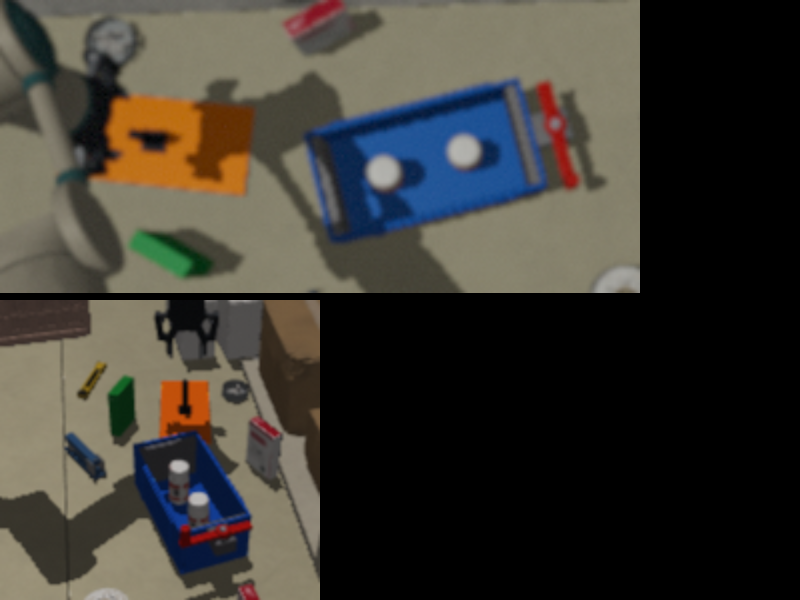

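Run:
```python
from h import *
d=load("top3"); e=load("side3")
for X in ((530.5,342.3,5),(530.5,342.3,84),(530.5,342.3,147),(530.5,342.3,210)):
    print(X,((proj(d,X)-[90,130])*2.667).round(),((proj(e,X)-[160,100])*2+[0,300]).round())
for st,c,m in blobs(masks(d)["orange"],100): print(st,c)
```

```text
(530.5, 342.3, 5) [[154. 140.]] [[185. 410.]]
(530.5, 342.3, 84) [[135. 133.]] [[185. 382.]]
(530.5, 342.3, 147) [[117. 126.]] [[185. 358.]]
(530.5, 342.3, 210) [[ 98. 119.]] [[186. 333.]]
[ 129  167   54   35 1014] [151.7061144  184.68244576]
```

```bash
python3 -m jog '[{"claw":0.06,"translation":[0,0,0.03],"turn":0},{"claw":0.06,"translation":[0,0,0.035],"turn":0},{"claw":0.06,"translation":[0,0,0.02],"turn":0},{"claw":0.06,"translation":[0,0,0.01],"turn":0},{"claw":0.06,"translation":[0,0,0],"turn":0},{"claw":0.0,"translation":[0,0,0],"turn":0},{"claw":0.0,"translation":[0,0,0],"turn":0},{"claw":0.0,"translation":[0,0,0],"turn":0},{"claw":0.0,"translation":[0,0,0],"turn":0},{"claw":0.0,"translation":[0,0,0],"turn":0}]'
python3 -m jog '[{"claw":0.0,"translation":[0,0,0],"turn":0},{"claw":0.0,"translation":[0,0,0],"turn":0},{"claw":0.0,"translation":[0,0,-0.01],"turn":0},{"claw":0.0,"translation":[0,0,-0.02],"turn":0},{"claw":0.0,"translation":[0,0,-0.03],"turn":0},{"claw":0.0,"translation":[0,0,-0.03],"turn":0},{"claw":0.0,"translation":[0,0,-0.03],"turn":0},{"claw":0.0,"translation":[0,0,-0.02],"turn":0},{"claw":0.0,"translation":[0,0,-0.01],"turn":0},{"claw":0.0,"translation":[0,0,0],"turn":0}]'
```

```text
t: 23.4
ee_pos: [530.7, 342.8, 63.2]
orientation: [3.139, -0.001, 1.438]
ft_force: [-0.7, -0.8, 6.6]
finger_gap: 11.1
finger_force: 59.6
t: 24.4
ee_pos: [530.3, 342.6, 213.1]
orientation: [3.139, -0.001, 1.438]
ft_force: [-0.6, 1.0, -2.5]
finger_gap: 11.3
finger_force: 58.6
```

```bash
python3 -m jog '[{"claw":0,"translation":[0,0,0],"turn":-0.05},{"claw":0,"translation":[0,0,0],"turn":-0.09},{"claw":0,"translation":[0,0,0],"turn":-0.09},{"claw":0,"translation":[0,0,0],"turn":-0.08},{"claw":0,"translation":[0,0,0],"turn":-0.049},{"claw":0,"translation":[0,0,0],"turn":0},{"claw":0,"translation":[-0.01,-0.0036,0],"turn":0},{"claw":0,"translation":[-0.02,-0.0072,0],"turn":0},{"claw":0,"translation":[-0.03,-0.0108,0],"turn":0},{"claw":0,"translation":[-0.03,-0.0108,0],"turn":0}]'
python3 -m jog '[{"claw":0,"translation":[-0.03,-0.0108,0],"turn":0},{"claw":0,"translation":[-0.03,-0.0108,0],"turn":0},{"claw":0,"translation":[-0.03,-0.0108,0],"turn":0},{"claw":0,"translation":[-0.03,-0.0108,0],"turn":0},{"claw":0,"translation":[-0.03,-0.0108,0],"turn":0},{"claw":0,"translation":[-0.03,-0.0108,0],"turn":0},{"claw":0,"translation":[-0.03,-0.0108,0],"turn":0},{"claw":0,"translation":[-0.02,-0.0076,0],"turn":0},{"claw":0,"translation":[-0.0154,-0.0055,0],"turn":0},{"claw":0,"translation":[0,0,0],"turn":0}]'
python3 -m jog '[{"claw":0,"translation":[0,0,0],"turn":0},{"claw":0,"translation":[0,0,0.01],"turn":0},{"claw":0,"translation":[0,0,0.01],"turn":0},{"claw":0,"translation":[0,0,0.005],"turn":0},{"claw":0,"translation":[0,0,0],"turn":0},{"claw":0,"translation":[0,0,0],"turn":0},{"claw":0,"translation":[0,0,0],"turn":0},{"claw":0,"translation":[0,0,0],"turn":0},{"claw":0,"translation":[0,0,0],"turn":0},{"claw":0,"translation":[0,0,0],"turn":0}]'
python3 - <<'E'
from h import *
a=snap("top","4")["image"][140:230,190:310]; b=snap("side","4")["image"][120:250,200:310]
c=np.zeros((600,800,3),np.uint8); a=cv2.resize(a,(420,315)); b=cv2.resize(b,(330,390)); c[:315,:420]=a; c[:390,430:760]=b; cv2.imwrite("pics/c4.png",c[:400])
E
```

```text
t: 25.4
ee_pos: [517.7, 245.8, 211.0]
orientation: [-3.14, 0.001, 1.797]
ft_force: [-0.0, -0.1, -1.6]
finger_gap: 10.9
finger_force: 58.6
t: 26.4
ee_pos: [486.0, -13.9, 211.4]
orientation: [-3.14, 0.001, 1.793]
ft_force: [-0.7, -0.3, -2.5]
finger_gap: 10.8
finger_force: 58.6
t: 27.4
ee_pos: [487.1, -11.7, 187.0]
orientation: [3.141, 0.0, 1.797]
ft_force: [1.1, -0.3, -1.6]
finger_gap: 11.0
finger_force: 58.5
```

View pics/c4.png

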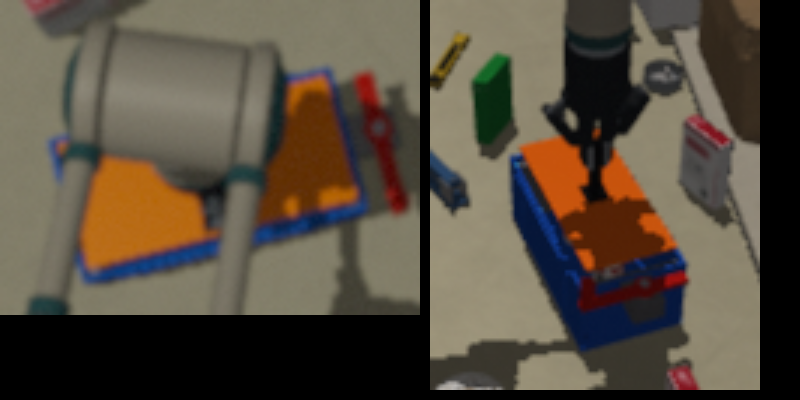

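```bash
cat > div.py <<'E'
import sys
from h import *
d=load(sys.argv[1]); z=float(sys.argv[2])
h=cv2.cvtColor(d["image"],cv2.COLOR_BGR2HSV); m=(h[...,0]>3)&(h[...,0]<20)&(h[...,1]>170)&(h[...,2]>60)
m[:140]=0;m[230:]=0;m[:,:190]=0;m[:,310:]=0
ys,xs=np.nonzero(m); X=cast(d,np.c_[xs,ys],z)[:,:2]; a=.2271; c=np.array([487.5,-11.4])
R=np.array([[np.cos(a),-np.sin(a)],[np.sin(a),np.cos(a)]]); q=(X-c)@R
def edge(ax,sg,lo,hi,st=6):   # extreme along axis in bins of other
    o=1-ax; B=[]
    for u in np.arange(lo,hi,st):
        s=q[(q[:,o]>=u)&(q[:,o]<u+st)]
        if len(s): B.append((u+st/2,(sg*s[:,ax]).max()*sg))
    B=np.array(B); print("axis",ax,sg,B.round(1).tolist())
edge(1,-1,-48,54); edge(1,1,-52,20); edge(0,-1,-115,115,10);edge(0,1,-115,-60,10)
E
python3 div.py top4 129
```

```text
axis 1 -1 [[-45.0, -162.7], [-39.0, -162.1], [-33.0, -159.9], [-27.0, -122.2], [-21.0, -121.6], [-15.0, -120.1], [-9.0, -121.8], [-3.0, -119.5], [3.0, -121.1], [9.0, -119.7], [15.0, -121.3], [21.0, -119.9], [27.0, -149.6], [33.0, -120.1], [39.0, -163.5], [45.0, -122.6], [51.0, -156.1]]
axis 1 1 [[-49.0, 120.9], [-43.0, 121.7], [-37.0, 123.9], [-31.0, 123.2], [-25.0, 121.7], [-19.0, 120.2], [-13.0, 115.0], [-7.0, 110.4], [-1.0, 108.9], [5.0, 104.4], [11.0, 102.9], [17.0, 101.4]]
axis 0 -1 [[-110.0, -56.7], [-100.0, -56.6], [-90.0, -54.3], [-80.0, -54.2], [-70.0, -54.9], [-60.0, -56.3], [-50.0, -54.0], [-40.0, -54.6], [10.0, -55.6], [20.0, -56.3], [30.0, -55.5], [40.0, -56.2], [50.0, -56.1], [60.0, -56.0], [70.0, -55.9], [80.0, -56.6], [90.0, -55.8], [100.0, -55.7], [110.0, -57.1]]
axis 0 1 [[-110.0, 55.3], [-100.0, 55.4], [-90.0, 53.9], [-80.0, 35.5], [-70.0, 8.9], [-60.0, -4.0]]
```

```bash
python3 -m jog '[{"claw":0,"translation":[0,0,0.006],"turn":0},{"claw":0,"translation":[0,0,0.006],"turn":0},{"claw":0,"translation":[0,0,0.004],"turn":0},{"claw":0,"translation":[0,0,0.004],"turn":0},{"claw":0,"translation":[0,0,0.003],"turn":0},{"claw":0,"translation":[0,0,0.001],"turn":0},{"claw":0,"translation":[0,0,0.001],"turn":0},{"claw":0,"translation":[0,0,0],"turn":0},{"claw":0,"translation":[0,0,0],"turn":0},{"claw":0,"translation":[0,0,0],"turn":0}]'
```

```text
t: 28.5
ee_pos: [487.2, -11.7, 162.0]
orientation: [3.141, 0.0, 1.797]
ft_force: [-1.0, 0.1, -1.1]
finger_gap: 10.7
finger_force: 58.6
```

```bash
python3 -m jog '[{"claw":0,"translation":[0,0,0.001],"turn":0},{"claw":0,"translation":[0,0,0.001],"turn":0},{"claw":0,"translation":[0,0,0],"turn":0},{"claw":0,"translation":[0,0,0],"turn":0},{"claw":0,"translation":[0,0,0],"turn":0},{"claw":0,"translation":[0,0,0],"turn":0},{"claw":0,"translation":[0,0,0],"turn":0},{"claw":0,"translation":[0,0,0],"turn":0},{"claw":0,"translation":[0,0,0],"turn":0},{"claw":0,"translation":[0,0,0],"turn":0}]'
```

```text
t: 29.5
ee_pos: [487.3, -11.7, 161.1]
orientation: [3.14, 0.001, 1.797]
ft_force: [-1.3, 0.7, 5.8]
finger_gap: 11.2
finger_force: 59.8
```

```bash
python3 -m jog '[{"claw":0.03,"translation":[0,0,0],"turn":0},{"claw":0.05,"translation":[0,0,0],"turn":0},{"claw":0.05,"translation":[0,0,0],"turn":0},{"claw":0.05,"translation":[0,0,-0.005],"turn":0},{"claw":0.05,"translation":[0,0,-0.015],"turn":0},{"claw":0.05,"translation":[0,0,-0.03],"turn":0},{"claw":0.06,"translation":[0,0,-0.03],"turn":0},{"claw":0.06,"translation":[-0.02,-0.001,0],"turn":0},{"claw":0.06,"translation":[-0.04,-0.002,0],"turn":0},{"claw":0.06,"translation":[-0.04,-0.002,0],"turn":0}]'
python3 -m jog '[{"claw":0.06,"translation":[-0.04,-0.002,0],"turn":0},{"claw":0.06,"translation":[-0.04,-0.002,0],"turn":0},{"claw":0.06,"translation":[-0.04,-0.002,0],"turn":0},{"claw":0.06,"translation":[-0.04,-0.002,0],"turn":0},{"claw":0.06,"translation":[-0.04,-0.0014,0],"turn":0},{"claw":0.06,"translation":[-0.02,-0.001,0],"turn":0},{"claw":0.06,"translation":[0,0,0],"turn":0.05},{"claw":0.06,"translation":[0,0,0],"turn":0},{"claw":0.06,"translation":[0,0,0],"turn":0},{"claw":0.06,"translation":[0,0,0],"turn":0}]'
python3 - <<'E'
from h import *
a=snap("top","5")["image"][130:230,190:390]; b=snap("side","5")["image"][130:310,200:330]
c=np.zeros((600,800,3),np.uint8); a=cv2.resize(a,(400,200)); b=cv2.resize(b,(390,540)); c[:200,:400]=a; c[:540,405:795]=b; cv2.imwrite("pics/c5.png",c[:545])
E
python3 div.py top5 103
```

```text
t: 30.5
ee_pos: [504.9, -110.9, 240.7]
orientation: [3.14, 0.001, 1.799]
ft_force: [1.4, -0.2, 0.1]
finger_gap: 59.9
finger_force: 0.0
t: 31.5
ee_pos: [543.7, -326.4, 240.0]
orientation: [3.142, 0.0, 1.748]
ft_force: [0.6, 0.8, 0.2]
finger_gap: 59.7
finger_force: 0.0
axis 1 -1 [[-45.0, -151.6], [-39.0, -117.8], [-33.0, -165.8], [-27.0, -166.6], [-21.0, -119.7], [-15.0, -120.5], [-9.0, -119.9], [-3.0, -117.6], [3.0, -119.3], [9.0, -120.1], [15.0, -119.5], [21.0, -166.8], [27.0, -118.8], [33.0, -166.2], [39.0, -119.0], [45.0, -166.5], [51.0, -158.8]]
axis 1 1 [[-49.0, 124.0], [-43.0, 123.3], [-37.0, 124.8], [-31.0, 123.3], [-25.0, 124.8], [-19.0, 123.3], [-13.0, 124.9], [-7.0, 124.1], [-1.0, 124.9], [5.0, 124.2], [11.0, 122.6], [17.0, 125.0]]
axis 0 -1 [[-110.0, -53.5], [-100.0, -51.9], [-90.0, -52.6], [-80.0, -52.5], [-70.0, -53.2], [-60.0, -53.1], [-50.0, -53.0], [-40.0, -52.2], [-30.0, -52.9], [-20.0, -52.7], [-10.0, -52.6], [0.0, -51.8], [10.0, -52.5], [20.0, -52.4], [30.0, -52.3], [40.0, -53.0], [50.0, -52.2], [60.0, -52.9], [70.0, -52.8], [80.0, -52.6], [90.0, -51.9], [100.0, -52.5], [110.0, -54.7]]
axis 0 1 [[-110.0, 59.3], [-100.0, 59.4], [-90.0, 58.7], [-80.0, 59.5], [-70.0, 59.6], [-60.0, 58.9]]
```

View pics/c5.png

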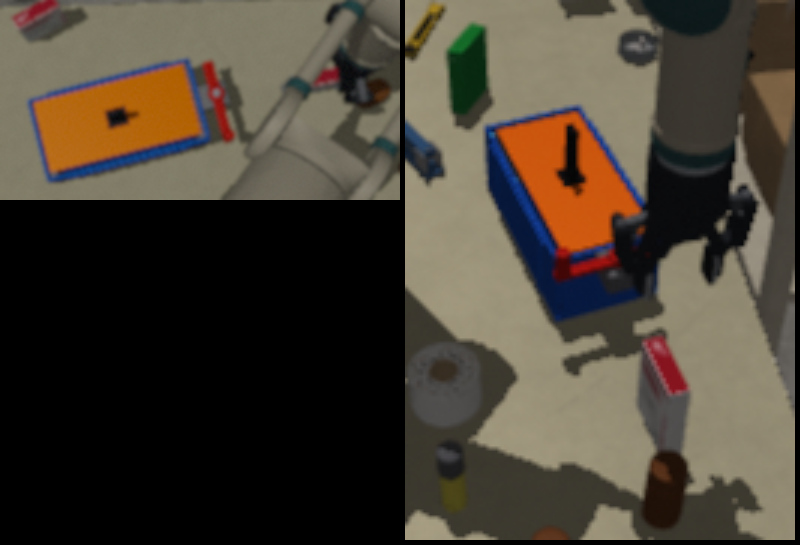

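```bash
python3 -m jog '[{"claw":0.06,"translation":[0,0,0.03],"turn":0},{"claw":0.06,"translation":[0,0,0.04],"turn":0},{"claw":0.06,"translation":[0,0,0.04],"turn":0},{"claw":0.06,"translation":[0,0,0.03],"turn":0},{"claw":0.06,"translation":[0,0,0.012],"turn":0},{"claw":0.06,"translation":[0,0,0],"turn":0},{"claw":0.01,"translation":[0,0,0],"turn":0},{"claw":0.01,"translation":[0,0,0],"turn":0},{"claw":0.01,"translation":[0,0,0],"turn":0},{"claw":0.01,"translation":[0,0,0],"turn":0}]'
python3 -m jog '[{"claw":0.01,"translation":[0,0,0],"turn":0},{"claw":0.01,"translation":[0,0,0],"turn":0},{"claw":0.01,"translation":[0,0,0],"turn":0},{"claw":0.01,"translation":[0,0,-0.02],"turn":0},{"claw":0.01,"translation":[0,0,-0.03],"turn":0},{"claw":0.01,"translation":[0,0,-0.035],"turn":0},{"claw":0.01,"translation":[0,0,-0.035],"turn":0},{"claw":0.01,"translation":[0,0,-0.035],"turn":0},{"claw":0.01,"translation":[0,0,-0.025],"turn":0},{"claw":0.01,"translation":[0,0,0],"turn":0}]'
```

```text
t: 32.6
ee_pos: [544.8, -327.8, 89.9]
orientation: [3.139, 0.003, 1.747]
ft_force: [0.6, -0.2, 6.3]
finger_gap: 23.3
finger_force: 59.0
t: 33.6
ee_pos: [545.3, -328.2, 272.6]
orientation: [3.135, 0.007, 1.747]
ft_force: [0.6, -1.0, -0.3]
finger_gap: 23.2
finger_force: 58.9
```

```bash
python3 -m jog '[{"claw":0.01,"translation":[0,0,0],"turn":-0.05},{"claw":0.01,"translation":[0.015,0,0],"turn":0},{"claw":0.01,"translation":[0.03,-0.001,0],"turn":0},{"claw":0.01,"translation":[0.04,-0.001,0],"turn":0},{"claw":0.01,"translation":[0.04,-0.001,0],"turn":0},{"claw":0.01,"translation":[0.04,-0.001,0],"turn":0},{"claw":0.01,"translation":[0.04,-0.001,0],"turn":0},{"claw":0.01,"translation":[0.035,-0.001,0],"turn":0},{"claw":0.01,"translation":[0.025,0,0],"turn":0},{"claw":0.01,"translation":[0.0134,0,0],"turn":0}]'
python3 -m jog '[{"claw":0.01,"translation":[0,0,0],"turn":0},{"claw":0.01,"translation":[0,0,0.01],"turn":0},{"claw":0.01,"translation":[0,0,0.02],"turn":0},{"claw":0.01,"translation":[0,0,0.02],"turn":0},{"claw":0.01,"translation":[0,0,0.01],"turn":0},{"claw":0.01,"translation":[0,0,0.008],"turn":0},{"claw":0.01,"translation":[0,0,0.004],"turn":0},{"claw":0.01,"translation":[0,0,0.002],"turn":0},{"claw":0.01,"translation":[0,0,0],"turn":0},{"claw":0.01,"translation":[0,0,0],"turn":0}]'
```

```text
t: 34.6
ee_pos: [473.3, -54.1, 266.8]
orientation: [-3.14, -0.002, 1.798]
ft_force: [0.3, 0.6, 0.0]
finger_gap: 23.2
finger_force: 58.9
t: 35.6
ee_pos: [475.9, -57.1, 194.4]
orientation: [3.14, 0.001, 1.797]
ft_force: [0.1, -0.3, -0.4]
finger_gap: 23.3
finger_force: 58.9
```

Check where the carton sits while it is held.

```bash
python3 - <<'E'
from h import *
b=snap("side","6")["image"][140:250,210:310]
a=snap("top","6")["image"][130:230,190:310]
c=np.zeros((440,800,3),np.uint8); c[:333,:400]=cv2.resize(a,(400,333)); c[:,400:]=cv2.resize(b,(400,440)); cv2.imwrite("pics/c6.png",c)
E
python3 -m jog '[{"claw":0.01,"translation":[0,0,0.001],"turn":0},{"claw":0.01,"translation":[0,0,0.001],"turn":0},{"claw":0.01,"translation":[0,0,0],"turn":0},{"claw":0.01,"translation":[0,0,0],"turn":0},{"claw":0.01,"translation":[0,0,0],"turn":0},{"claw":0.01,"translation":[0,0,0],"turn":0},{"claw":0.01,"translation":[0,0,0],"turn":0},{"claw":0.01,"translation":[0,0,0],"turn":0},{"claw":0.01,"translation":[0,0,0],"turn":0},{"claw":0.01,"translation":[0,0,0],"turn":0}]'
```

```text
t: 36.7
ee_pos: [475.8, -57.0, 192.9]
orientation: [3.14, 0.001, 1.797]
ft_force: [-1.1, 1.4, 5.8]
finger_gap: 23.4
finger_force: 59.7
```

View pics/c6.png

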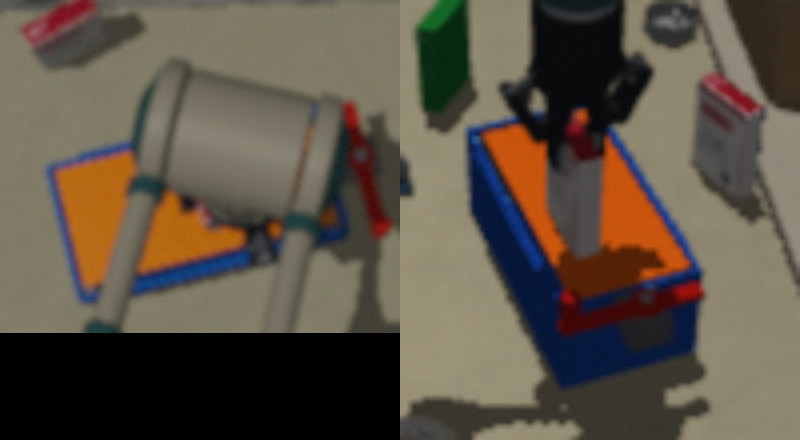

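```bash
python3 -m jog '[{"claw":0.04,"translation":[0,0,0],"turn":0},{"claw":0.045,"translation":[0,0,0],"turn":0},{"claw":0.045,"translation":[0,0,0],"turn":0},{"claw":0.045,"translation":[0,0,-0.005],"turn":0},{"claw":0.045,"translation":[0,0,-0.02],"turn":0},{"claw":0.045,"translation":[0,0,-0.03],"turn":0},{"claw":0.06,"translation":[0,0,-0.025],"turn":0},{"claw":0.06,"translation":[0,0,0],"turn":0},{"claw":0.06,"translation":[0.012,0.0215,0],"turn":0},{"claw":0.06,"translation":[0.017,0.03,0],"turn":0}]'
python3 -m jog '[{"claw":0.06,"translation":[0.022,0.039,0],"turn":0},{"claw":0.06,"translation":[0.022,0.039,0],"turn":0},{"claw":0.06,"translation":[0.022,0.039,0],"turn":0},{"claw":0.06,"translation":[0.019,0.0338,0],"turn":0},{"claw":0.06,"translation":[0.0127,0.023,0],"turn":0},{"claw":0.06,"translation":[0,0,0],"turn":-0.091},{"claw":0.06,"translation":[0,0,0],"turn":-0.091},{"claw":0.06,"translation":[0,0,0],"turn":-0.091},{"claw":0.06,"translation":[0,0,0],"turn":0},{"claw":0.06,"translation":[0,0,0],"turn":0}]'
python3 - <<'E'
from h import *
d=snap("side","7");e=snap("top","7")
b=d["image"][110:230,210:330]
a=e["image"][110:230,180:310]
for n,f in(("side",d),("top",e)):
    for st,c,m in blobs(masks(f)["red"]):
        if 110<c[1]<215 and 180<c[0]<330: print(n,st,cast(f,c,112)[0].round(),cast(f,c,215)[0].round())
c=np.zeros((450,800,3),np.uint8); c[:369,:400]=cv2.resize(a,(400,369)); c[:400,400:]=cv2.resize(b,(400,400)); cv2.imwrite("pics/c7.png",c)
E
```

```text
t: 37.7
ee_pos: [518.6, -17.6, 271.7]
orientation: [-3.141, 0.001, 1.794]
ft_force: [1.0, -0.1, -0.7]
finger_gap: 60.1
finger_force: 0.0
t: 38.7
ee_pos: [666.4, 116.9, 271.0]
orientation: [-3.14, -0.0, 2.068]
ft_force: [0.2, 0.2, -0.1]
finger_gap: 60.1
finger_force: 0.0
side [287 159  12   9  34] [665. 122. 112.] [626. -10. 215.]
side [251 212   5   4  14] [ 460. -144.  112.] [ 445. -245.  215.]
top [205 128  13  12  40] [673. 101. 112.] [647.  87. 215.]
top [291 161  16  40 210] [ 512. -169.  112.] [ 499. -160.  215.]
```

View pics/c7.png

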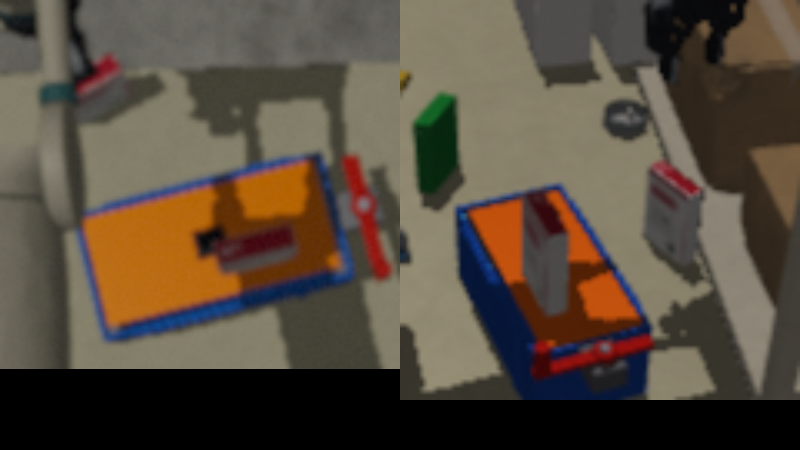

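```bash
python3 -m jog '[{"claw":0.06,"translation":[0,0,0.03],"turn":0},{"claw":0.06,"translation":[0,0,0.04],"turn":0},{"claw":0.06,"translation":[0,0,0.04],"turn":0},{"claw":0.06,"translation":[0,0,0.04],"turn":0},{"claw":0.06,"translation":[0,0,0.02],"turn":0},{"claw":0.06,"translation":[0,0,0.012],"turn":0},{"claw":0.06,"translation":[0,0,0],"turn":0},{"claw":0.01,"translation":[0,0,0],"turn":0},{"claw":0.01,"translation":[0,0,0],"turn":0},{"claw":0.01,"translation":[0,0,0],"turn":0}]'
python3 -m jog '[{"claw":0.01,"translation":[0,0,0],"turn":0},{"claw":0.01,"translation":[0,0,0],"turn":0},{"claw":0.01,"translation":[0,0,0],"turn":0},{"claw":0.01,"translation":[0,0,0],"turn":0},{"claw":0.01,"translation":[0,0,-0.02],"turn":0},{"claw":0.01,"translation":[0,0,-0.035],"turn":0},{"claw":0.01,"translation":[0,0,-0.04],"turn":0},{"claw":0.01,"translation":[0,0,-0.045],"turn":0},{"claw":0.01,"translation":[0,0,-0.035],"turn":0},{"claw":0.01,"translation":[0,0,-0.015],"turn":0}]'
python3 -m jog '[{"claw":0.01,"translation":[0,0,0],"turn":0.091},{"claw":0.01,"translation":[0,0,0],"turn":0.091},{"claw":0.01,"translation":[0,0,0],"turn":0.091},{"claw":0.01,"translation":[0,0,0],"turn":0},{"claw":0.01,"translation":[0,0,0],"turn":0},{"claw":0.01,"translation":[0,0,0],"turn":0},{"claw":0.01,"translation":[0,0,0],"turn":0},{"claw":0.01,"translation":[0,0,0],"turn":0},{"claw":0.01,"translation":[0,0,0],"turn":0},{"claw":0.01,"translation":[0,0,0],"turn":0}]'
```

```text
t: 39.8
ee_pos: [667.6, 117.0, 91.5]
orientation: [3.139, 0.001, 2.07]
ft_force: [-0.9, 0.4, 5.0]
finger_gap: 23.0
finger_force: 61.5
t: 40.8
ee_pos: [667.9, 117.1, 284.4]
orientation: [3.135, 0.003, 2.07]
ft_force: [0.4, 0.3, -0.7]
finger_gap: 22.9
finger_force: 60.5
t: 41.8
ee_pos: [666.7, 117.0, 279.8]
orientation: [3.142, 0.0, 1.797]
ft_force: [0.5, 0.0, -0.3]
finger_gap: 23.2
finger_force: 60.5
```

```bash
python3 -m jog '[{"claw":0.01,"translation":[-0.002,-0.01,0],"turn":0},{"claw":0.01,"translation":[-0.004,-0.02,0],"turn":0},{"claw":0.01,"translation":[-0.006,-0.027,0],"turn":0},{"claw":0.01,"translation":[-0.006,-0.027,0],"turn":0},{"claw":0.01,"translation":[-0.006,-0.027,0],"turn":0},{"claw":0.01,"translation":[-0.006,-0.027,0],"turn":0},{"claw":0.01,"translation":[-0.005,-0.023,0],"turn":0},{"claw":0.01,"translation":[-0.0029,-0.0155,0],"turn":0},{"claw":0.01,"translation":[0,0,0],"turn":0},{"claw":0.01,"translation":[0,0,0],"turn":0}]'
python3 -m jog '[{"claw":0.01,"translation":[0,0,0.01],"turn":0},{"claw":0.01,"translation":[0,0,0.02],"turn":0},{"claw":0.01,"translation":[0,0,0.02],"turn":0},{"claw":0.01,"translation":[0,0,0.015],"turn":0},{"claw":0.01,"translation":[0,0,0.01],"turn":0},{"claw":0.01,"translation":[0,0,0.005],"turn":0},{"claw":0.01,"translation":[0,0,0.003],"turn":0},{"claw":0.01,"translation":[0,0,0],"turn":0},{"claw":0.01,"translation":[0,0,0],"turn":0},{"claw":0.01,"translation":[0,0,0],"turn":0}]'
```

```text
t: 42.8
ee_pos: [503.7, 40.6, 280.2]
orientation: [3.14, 0.0, 1.796]
ft_force: [0.0, 0.5, 0.1]
finger_gap: 23.4
finger_force: 60.5
t: 43.8
ee_pos: [503.6, 40.4, 197.5]
orientation: [3.14, 0.001, 1.797]
ft_force: [-0.0, -0.9, -1.4]
finger_gap: 23.1
finger_force: 60.5
```

```bash
python3 -m jog '[{"claw":0.01,"translation":[0,0,0.002],"turn":0},{"claw":0.01,"translation":[0,0,0.0015],"turn":0},{"claw":0.01,"translation":[0,0,0],"turn":0},{"claw":0.01,"translation":[0,0,0],"turn":0},{"claw":0.04,"translation":[0,0,0],"turn":0},{"claw":0.045,"translation":[0,0,0],"turn":0},{"claw":0.045,"translation":[0,0,0],"turn":0},{"claw":0.045,"translation":[0,0,-0.005],"turn":0},{"claw":0.045,"translation":[0,0,-0.015],"turn":0},{"claw":0.045,"translation":[0,0,-0.03],"turn":0}]'
python3 -m jog '[{"claw":0.05,"translation":[0,0,-0.03],"turn":0},{"claw":0.05,"translation":[0,0,0],"turn":0},{"claw":0.05,"translation":[-0.015,-0.0073,0],"turn":0},{"claw":0.05,"translation":[-0.035,-0.0169,0],"turn":0},{"claw":0.05,"translation":[-0.035,-0.0169,0],"turn":0},{"claw":0.05,"translation":[-0.035,-0.0169,0],"turn":0},{"claw":0.05,"translation":[-0.035,-0.0169,0],"turn":0},{"claw":0.05,"translation":[-0.03,-0.0145,0],"turn":0},{"claw":0.05,"translation":[-0.0174,-0.0085,0],"turn":0},{"claw":0.05,"translation":[0,0,0],"turn":0}]'
python3 - <<'E'
from h import *
d=snap("side","8");e=snap("top","8")
b=d["image"][110:250,200:320]
a=e["image"][110:230,180:310]
c=np.zeros((467,800,3),np.uint8); c[:369,:400]=cv2.resize(a,(400,369)); c[:,400:]=cv2.resize(b,(400,467)); cv2.imwrite("pics/c8.png",c)
E
```

```text
t: 44.8
ee_pos: [501.6, 40.5, 242.0]
orientation: [-3.136, -0.001, 1.797]
ft_force: [0.2, 0.3, -0.9]
finger_gap: 45.0
finger_force: 0.0
t: 45.8
ee_pos: [452.4, -180.9, 272.7]
orientation: [-3.14, 0.0, 1.793]
ft_force: [-0.1, 0.7, -0.1]
finger_gap: 49.9
finger_force: 0.0
```

View pics/c8.png

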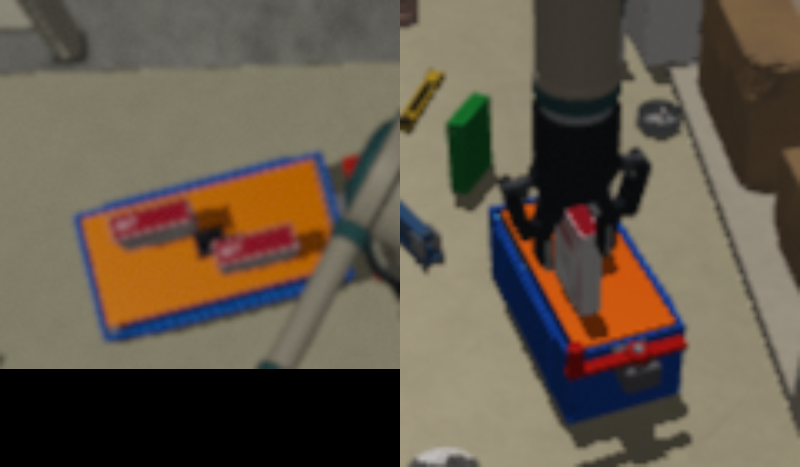

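```bash
python3 -m jog '[{"claw":0.06,"translation":[0,0,0.03],"turn":0},{"claw":0.06,"translation":[0,0,0.04],"turn":0},{"claw":0.06,"translation":[0,0,0.04],"turn":0},{"claw":0.06,"translation":[0,0,0.02],"turn":0},{"claw":0.06,"translation":[0,0,0.012],"turn":0},{"claw":0.06,"translation":[0,0,0],"turn":0},{"claw":0,"translation":[0,0,0],"turn":0},{"claw":0,"translation":[0,0,0],"turn":0},{"claw":0,"translation":[0,0,0],"turn":0},{"claw":0,"translation":[0,0,0],"turn":0}]'
python3 -m jog '[{"claw":0,"translation":[0,0,0],"turn":0},{"claw":0,"translation":[0,0,0],"turn":0},{"claw":0,"translation":[0,0,0],"turn":0},{"claw":0,"translation":[0,0,0],"turn":0},{"claw":0,"translation":[0,0,0],"turn":0},{"claw":0,"translation":[0,0,0],"turn":0},{"claw":0,"translation":[0,0,0],"turn":0},{"claw":0,"translation":[0,0,0],"turn":0},{"claw":0,"translation":[0,0,0],"turn":0},{"claw":0,"translation":[0,0,0],"turn":0}]'
```

```text
t: 46.9
ee_pos: [453.5, -178.9, 132.4]
orientation: [3.14, 0.001, 1.797]
ft_force: [-0.9, 0.8, 4.5]
finger_gap: 16.0
finger_force: 58.5
t: 47.9
ee_pos: [453.5, -178.9, 132.4]
orientation: [3.14, 0.001, 1.797]
ft_force: [-1.3, 1.3, 6.0]
finger_gap: 15.9
finger_force: 58.6
```

```bash
python3 -m jog '[{"claw":0,"translation":[-0.011,0.0009,0],"turn":0},{"claw":0,"translation":[-0.0107,0.0026,0],"turn":0},{"claw":0,"translation":[-0.0102,0.0042,0],"turn":0},{"claw":0,"translation":[-0.0094,0.0057,0],"turn":0},{"claw":0,"translation":[-0.0084,0.0071,0],"turn":0},{"claw":0,"translation":[-0.0071,0.0084,0],"turn":0},{"claw":0,"translation":[-0.0057,0.0094,0],"turn":0},{"claw":0,"translation":[-0.0042,0.0102,0],"turn":0},{"claw":0,"translation":[-0.0026,0.0107,0],"turn":0},{"claw":0,"translation":[-0.0009,0.011,0],"turn":0}]'
python3 -m jog '[{"claw":0,"translation":[0,0.002,0],"turn":0},{"claw":0,"translation":[0,0.002,0],"turn":0},{"claw":0,"translation":[0,0,0],"turn":0},{"claw":0,"translation":[0,0,0],"turn":0},{"claw":0,"translation":[0,0,0],"turn":0},{"claw":0,"translation":[0,0,0],"turn":0},{"claw":0,"translation":[0,0,0],"turn":0},{"claw":0,"translation":[0,0,0],"turn":0},{"claw":0,"translation":[0,0,0],"turn":0},{"claw":0,"translation":[0,0,0],"turn":0}]'
```

```text
t: 48.9
ee_pos: [537.5, -244.1, 132.9]
orientation: [-3.137, 0.024, 1.802]
ft_force: [-5.1, -27.0, -4.0]
finger_gap: 15.5
finger_force: 58.8
t: 49.9
ee_pos: [541.0, -244.4, 132.9]
orientation: [-3.137, 0.026, 1.8]
ft_force: [-5.7, -29.4, -2.8]
finger_gap: 14.7
finger_force: 59.7
```

Run:
```python
from h import *
d=snap("side","9");e=snap("top","9")
b=d["image"][160:260,225:325]
a=e["image"][110:230,220:350]
c=np.zeros((480,800,3),np.uint8); c[:295,:320]=cv2.resize(a,(320,295)); c[:,320:]=cv2.resize(b,(480,480)); cv2.imwrite("pics/c9.png",c)
```

```text
(no output)
```

View pics/c9.png

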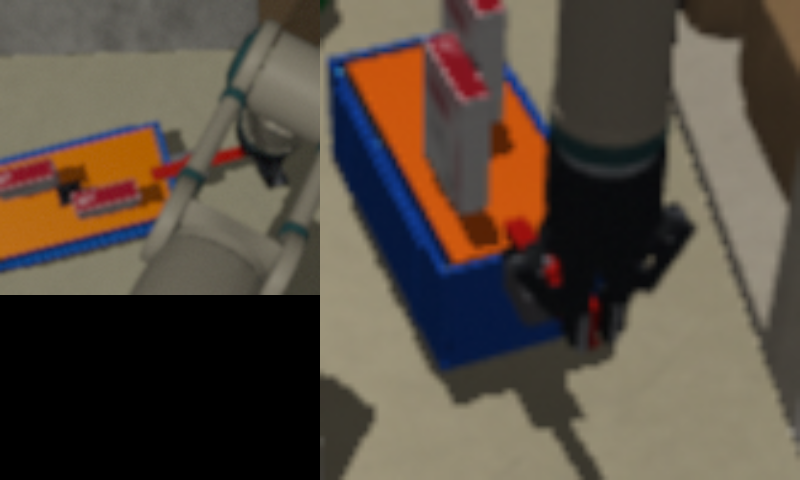

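```bash
python3 -m jog '[{"claw":0,"translation":[-0.003,0,0],"turn":0},{"claw":0,"translation":[-0.003,0,0],"turn":0},{"claw":0,"translation":[-0.003,0,0],"turn":0},{"claw":0,"translation":[-0.003,0,0],"turn":0},{"claw":0,"translation":[0,0,0],"turn":0},{"claw":0,"translation":[0,0,0],"turn":0},{"claw":0,"translation":[0,0,0],"turn":0},{"claw":0,"translation":[0,0,0],"turn":0},{"claw":0,"translation":[0,0,0],"turn":0},{"claw":0,"translation":[0,0,0],"turn":0}]'
```

```text
t: 51.0
ee_pos: [540.9, -244.8, 132.3]
orientation: [-3.135, 0.004, 1.797]
ft_force: [-8.0, -5.3, 7.2]
finger_gap: 14.8
finger_force: 58.4
```

```bash
python3 -m jog '[{"claw":0,"translation":[-0.002,0.002,0],"turn":0},{"claw":0,"translation":[0,0.002,0],"turn":0},{"claw":0,"translation":[0,0.002,0],"turn":0},{"claw":0,"translation":[0,0,0],"turn":0},{"claw":0,"translation":[0,0,0],"turn":0},{"claw":0,"translation":[0,0,0],"turn":0},{"claw":0,"translation":[0,0,0],"turn":0},{"claw":0,"translation":[0,0,0],"turn":0},{"claw":0,"translation":[0,0,0],"turn":0},{"claw":0,"translation":[0,0,0],"turn":0}]'
```

```text
t: 52.0
ee_pos: [541.3, -244.8, 132.1]
orientation: [-3.124, -0.001, 1.799]
ft_force: [-19.3, -5.8, 13.7]
finger_gap: 14.6
finger_force: 58.4
```

```bash
python3 -m jog '[{"claw":0.04,"translation":[0,0,0],"turn":0},{"claw":0.06,"translation":[0,0,0],"turn":0},{"claw":0.06,"translation":[0,-0.005,0],"turn":0},{"claw":0.06,"translation":[0,0,-0.01],"turn":0},{"claw":0.06,"translation":[0,0,-0.03],"turn":0},{"claw":0.06,"translation":[0,0,-0.04],"turn":0},{"claw":0.06,"translation":[0,0,-0.04],"turn":0},{"claw":0.06,"translation":[-0.03,0,0],"turn":0},{"claw":0.06,"translation":[-0.05,0,0],"turn":0},{"claw":0.06,"translation":[-0.05,0,0],"turn":0}]'
python3 -m jog '[{"claw":0.06,"translation":[-0.05,-0.03,0],"turn":0},{"claw":0.06,"translation":[-0.05,-0.03,0],"turn":0},{"claw":0.06,"translation":[-0.05,-0.03,0],"turn":0},{"claw":0.06,"translation":[0,-0.03,0],"turn":0},{"claw":0.06,"translation":[0,-0.03,0],"turn":0},{"claw":0.06,"translation":[0,0,0],"turn":0},{"claw":0.06,"translation":[0,0,0],"turn":0},{"claw":0.06,"translation":[0,0,0],"turn":0},{"claw":0.06,"translation":[0,0,0],"turn":0},{"claw":0.06,"translation":[0,0,0],"turn":0}]'
python3 - <<'E'
from h import *
d=snap("side","10");e=snap("top","10")
b=d["image"][140:260,220:320]
a=e["image"][130:230,190:350]
c=np.zeros((480,800,3),np.uint8); c[:250,:400]=cv2.resize(a,(400,250)); c[:,400:]=cv2.resize(b,(400,480)); cv2.imwrite("pics/c10.png",c)
E
python3 div.py top10 103 | head -2
```

```text
t: 53.0
ee_pos: [575.5, -371.2, 253.4]
orientation: [3.139, 0.002, 1.799]
ft_force: [1.9, 0.3, 0.1]
finger_gap: 59.9
finger_force: 0.0
t: 54.0
ee_pos: [470.5, -526.1, 251.3]
orientation: [3.141, 0.0, 1.798]
ft_force: [0.2, 0.3, 0.3]
finger_gap: 59.8
finger_force: 0.0
axis 1 -1 [[-45.0, -120.1], [-39.0, -117.8], [-33.0, -119.5], [-27.0, -120.3], [-21.0, -119.7], [-15.0, -118.2], [-9.0, -195.7], [-3.0, -116.8], [3.0, -109.2], [9.0, -182.8], [15.0, -119.5], [21.0, -118.0], [27.0, -118.8], [33.0, -119.7], [39.0, -119.0], [45.0, -119.9], [51.0, -119.2]]
axis 1 1 [[-49.0, 124.0], [-43.0, 123.3], [-37.0, 124.8], [-31.0, 123.3], [-25.0, 124.1], [-19.0, 123.3], [-13.0, 124.9], [-7.0, 124.1], [-1.0, 122.6], [5.0, 124.2], [11.0, 122.6], [17.0, 125.0]]
```

View pics/c10.png

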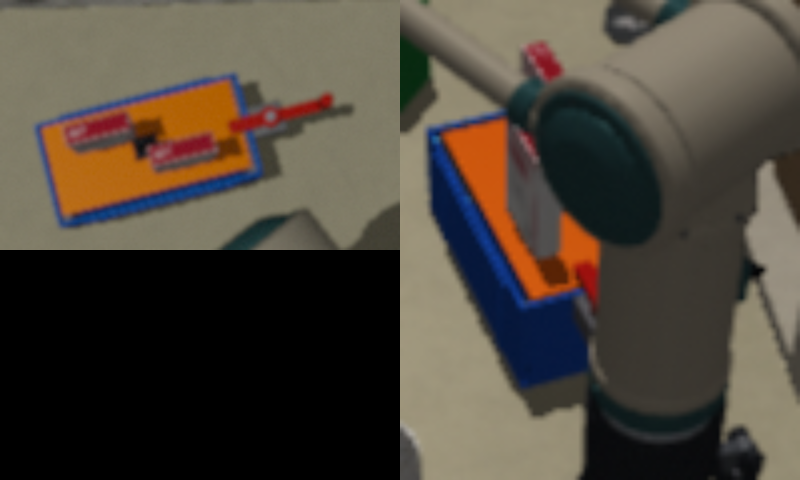

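```bash
python3 -c "
from rig import ticket; print(ticket.job_done())"
```

```text
the job is handed in; nothing more can be done
None
```

The job is handed in at about 54 s: both bottles stand on the case floor, the divider is seated on its ledges, both cartons stand upright on it, and the catch is turned back to its shut stop; the glue stick and label roll were not touched.

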